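# Hold the pump's purge valve open with its keyed spindle

## Task

Pull the keyed spindle (black grip with one red end) up out of the blue holder, put its nose into the bore of the purge valve's metal hub and turn it until its key finds the keyway and slips in. Keep pushing down against the valve's spring until the spindle's collar is seated on the hub, and finish while still holding the spindle there, upright and pressed fully home: do not let go. Leave everything else where it stands.

Things in the scene. Friction and masses are not known exactly. Their poses are not given: they have to be found in the camera images.
- spindle_grip (a point): Centre of the spindle's grip, half-way up it: a flat block 56 mm long (x), 16 wide (y), 30 tall (z), black with a red +x end; pinch it across the 16 mm. Its z runs up the spindle's axis. The tip lies 135 mm below this point, the collar's underside 101 mm below, the grip's own underside 15 mm below.
- spindle: The loose keyed spindle, 150 mm long, about 0.16 kg, origin at its tip, x towards the grip's red end. It starts upright in one of the holder's two holes, its collar resting on the holder's top. From the tip up: 14 mm shank (last 6 mm tapered to 7 mm), collar at 34 to 42 mm, 14 mm stem, grip at 120 to 150 mm.
- spindle_tip (a point): Lowest point of the spindle, on its axis (same axes). The brass key stands on the shank's +x side, the side of the grip's red end: 6 mm wide, reaching 12.5 mm from the axis, from 10 mm above this tip up to the collar. So the nose enters the bore 10 mm before the key meets the hub.
- spindle_collar (a point): Centre of the underside of the spindle's steel collar (36 mm diameter, 8 mm thick), on its axis; same axes.
- holder: Blue block, 75 mm (x) by 150 mm (y) by 60 mm tall, fixed; origin at the centre of its underside. Two upright holes of 29 mm diameter, 45 mm deep, at y = -36 and +36 mm: one holds the spindle, the other a short plug.
- valve: The purge valve: fixed black block 130 mm (x) by 110 mm (y) by 45 mm tall, origin at the centre of its underside. On top a rigid aluminium hub, 48 mm across, 40 mm high, that does not turn. A keyway 9 mm wide is cut through one side of the hub's wall, bore to outside, over its full height, between two yellow cheeks.
- hub_mouth (a point): Centre of the hub's bore (17 mm diameter, square-edged) at its flat top, 85 mm above the table; axes of the valve block. The keyway points along +x of these axes to within 0.35 rad either way; the exact angle is not listed: see it or feel for it. A key within about 0.1 rad of it drops in; else it lands on the hub's top, collar 24 mm above.
- plunger (a joint): Travel in m of the red spring plunger in the bore: 0 at rest, its top then 28 mm below the hub's mouth. The spindle's tip pushes it down, to about 0.006 when the collar sits on the hub. It pushes back with 3 N at first touch and 8 N with the collar seated (830 N/m), so a spindle that is let go rises again.
- plug_mid (a point): Bystander: short plug with a green knob in the holder's other hole; this point is its middle, 35 mm above its foot; its top is 90 mm above the table.
- bottle_mid (a point): Bystander: amber bottle with blue cap, 80 mm across, 170 mm tall; this is its middle.
- beaker_rim (a point): Bystander: glass beaker, 72 mm across, 90 mm tall; centre of its mouth.
- jar_mid (a point): Bystander: white jar, 64 mm across, 80 mm tall; its middle.
- rack_mid (a point): Bystander: white vial rack, 70 by 140 by 46 mm tall; its middle.
- vial_mid (a point): Bystander: single amber vial, 22 mm across, 40 mm tall; its middle.
- driver_grip (a point): Bystander: yellow screwdriver lying down; its handle.
There are look-alikes about, which are no part of the job. Of the things that look like the spindle, the largest one is meant.

How it is judged:
By the outcome, as a careful person would: the job done as asked, in the order asked, and still so for the second after the job is handed in, while the arm keeps its last pose, push and grip.
It also fails if it takes over 51 s, if anything falls off the work surface, if the arm or the gripper's body presses on something with over 40 N, if the wrist force passes 120 N, or if a joint passes its speed limit or range.

## Robot

A 7-joint arm with a two-finger parallel gripper is mounted at the origin on the work surface. World frame = base frame: x ahead of the robot, y to its left, z up, the work surface at z = 0. Lengths are in m, angles in rad, forces in N, time in s.
With the tool pointing down it reaches from about 0.4 to 0.85 m from the base axis. Payload 4.5 kg.
Tool frame: the origin (TCP) lies midway between the tips of the shut fingers; the grasp point (between the pads) lies 19 mm behind it; z points along the fingers, y is the line along which they close (so a half turn about z gives the same grasp; the last joint's range is limited). The gripper opens to 88 mm and grips with 3 to 60 N. Pads are 18 mm wide; open, the fingers measure 123 mm over their backs; the gripper's body (75 mm by 187 mm) begins 45 mm behind the grasp point.
Start: joints at [1.216, 0.689, -0.195, 1.565, 0.157, 0.902, -0.215], TCP at [0.237, -0.578, 0.239] pointing down, gripper open.
Joint ranges: [-3.01, 3.01], [-0.46, 2.08], [-1.47, 1.51], [0.13, 2.56], [-1, 4.14], [0.04, 2.09], [-2.66, 2.66]. Speed limits (rad/s): [2.57, 2.57, 3.14, 3.14, 3.14, 3.14, 3.14].

## Interface

Orientations are given as a unit quaternion [x, y, z, w].
In Python, from plant import r gives the robot as it stands. The module is installed in compiled form; this text tells all that it offers.
- The arm moves only by the tool step_arm, never from a script. Its argument "series" is a list of rows, each a list of 7 numbers: the shift along the world's x, y, z in mm, then the turn, a rotation vector about the world's x, y, z in rad, then the closure, from 0 (fully open) to 1 (shut). A call has 1 to 20 rows; each row shifts and turns the commanded pose from where the row before left it; what a row does not reach is not made up. A row lasts 1/10 s, in which the tool goes at most 50 mm and 8.59 degrees, less where a joint would pass 70% of its speed; a pose out of reach is approached as far as the arm can. A call is refused whole if a number of a shift passes 50 or a number of a turn 0.15, either way. A call with a gripper value outside its range is refused whole. The fingers move at their own pace and stop on an object; "force" is the grip in N (left out, the last holds). Time passes only in rows, so rows that do not move let the fingers close. It gives the time, the measured TCP pose, the force, the opening and the grip force at its end, in the units of the state.
- r.get_state(): the state, without advancing time (a new reading comes with each control period).
- r.snapshot(name): name is "scene" or "top"; returns (picture, depth): 400x640x3 uint8, blue, green, red; 400x640 float32, m along the optical axis (not along the pixel's ray), 0 where there is no reading.
- r.get_calibration(name): a dict with "intrinsics" (3x3 intrinsics, pixels), "pose" (4x4, takes a point from camera to world coordinates). Camera axes: x right, y up, looking along -z (the intrinsics and any distortion apply to the point x, -y, -z); pixel columns grow to the right and rows downward; lengths in m; the calibration is good to about 2 mm. A picture is of the moment at which its call begins. get_calibration takes no time and is no camera call.
- r.finish_job(): hands the job in; it is judged then, once.
The state is a dict: "clock": time; "q": joint angles; "qd": joint speeds; "joint_torque": joint torques, N m; "tool_pos": TCP position; "eef_rot": TCP orientation; "contact_force": force on the tool from outside, world axes, zero at the start; "moment": the same for the moment, N m; "opening": opening from 0.0 (shut) to 1.0 (fully open); "finger_force": force on a finger pad.
Only numpy, scipy, OpenCV 4.12 (cv2) and the standard library are available. Lean on these libraries where they do the work, as an engineer would, in place of code of your own. Each camera call takes 0.05 s, during which the arm holds its last target. There are 200 camera calls.

## Working session

There is one attempt and no reset: what is moved stays moved. The work goes in short steps, Python scripts to look and compute and a tool call to move; the robot and the scene stay as the last step left them, time stands still between calls to the robot, and variables do not carry over. Pictures are saved under pics/ and viewed, at most 10 in all, crops included, and the job is handed in when it is done.

Besides the shell and the picture viewer there is one more tool, called after "Request:" in YAML: its name, and indented under it one key for each argument. step_arm: Moves the arm, as the interface text tells. Its arguments: {"type":"object","properties":{"series":{"type":"array"},"force":{"type":"number"}},"required":["series"]}

```bash
mkdir -p pics; cat > h.py <<'E'
import numpy as np, cv2
from plant import r
def snap(n):
    im,d=r.snapshot(n); return im,d,r.get_calibration(n)
def world(c,u,v,d):
    K=np.array(c["intrinsics"]);P=np.array(c["pose"])
    x=(u-K[0,2])/K[0,0]*d; y=(v-K[1,2])/K[1,1]*d
    p=np.stack([x,-y,-d*np.ones_like(x)],-1)
    return p@P[:3,:3].T+P[:3,3]
def plane(c,u,v,z):
    o=np.array(c["pose"])[:3,3]; p=world(c,np.float64(u),np.float64(v),1.0)
    return o+(p-o)*(z-o[2])/(p[2]-o[2])
E
python3 - <<'E'
from h import *
for n in ("scene","top"):
    im,d,c=snap(n); cv2.imwrite(f"pics/{n}0.png",im); np.savez(f"{n}0.npz",im=im,d=d)
    print(n,{k:np.round(v,3).tolist() if not isinstance(v,(str,dict)) else v for k,v in c.items()})
s=r.get_state(); print({k:np.round(v,3).tolist() for k,v in s.items()})
E
```

```text
scene {'intrinsics': [[374.515, 0.0, 319.593], [0.0, 374.515, 200.693], [0.0, 0.0, 1.0]], 'pose': [[-0.18, -0.799, 0.574, 1.246], [0.984, -0.15, 0.1, 0.119], [0.007, 0.583, 0.813, 1.043], [0.0, 0.0, 0.0, 1.0]]}
top {'intrinsics': [[436.436, 0.0, 325.523], [0.0, 436.436, 201.654], [0.0, 0.0, 1.0]], 'pose': [[0.017, 0.975, -0.221, 0.339], [-1.0, 0.016, -0.005, -0.01], [-0.001, 0.221, 0.975, 1.36], [0.0, 0.0, 0.0, 1.0]]}
{'clock': 0.1, 'q': [1.216, 0.69, -0.195, 1.566, 0.157, 0.903, -0.215], 'qd': [-0.001, -0.004, -0.0, -0.005, 0.001, -0.0, 0.001], 'joint_torque': [-0.003, -52.85, -1.272, -15.384, -0.053, 0.002, 0.0], 'tool_pos': [0.237, -0.578, 0.238], 'eef_rot': [0.981, 0.193, -0.0, -0.001], 'contact_force': [0.212, 0.212, 0.079], 'moment': [0.011, -0.001, 0.016], 'finger_force': 0.0, 'opening': 1.002}
```

View pics/scene0.png

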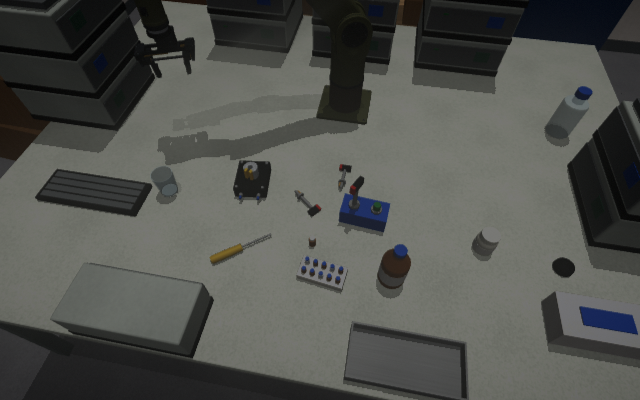

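View pics/top0.png

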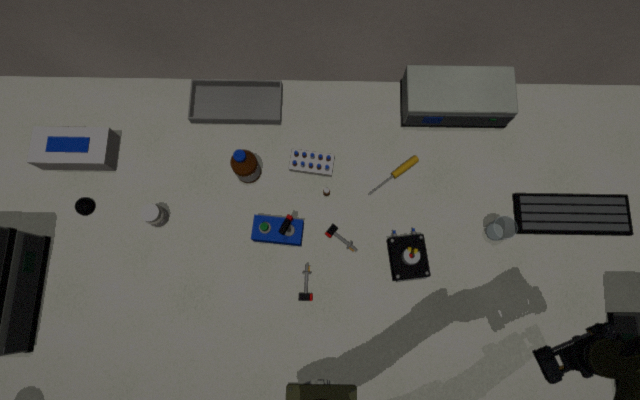

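The scene view shows the spindle upright in the blue holder at about (357,188) and the valve at (252,175). In the top view the grip is at (286,225), the holder at (277,230) and the hub at (411,256), with two smaller look-alikes lying at (340,237) and (306,285).

```bash
python3 - <<'E'
from h import *
cr=[]
for n,b in (("top",(240,200,80,60)),("top",(375,225,80,60)),("scene",(325,165,80,60)),("scene",(220,145,80,60))):
    im=np.load(f"{n}0.npz")["im"]; x,y,w,h=b
    cr.append(cv2.resize(np.clip(im[y:y+h,x:x+w]*1.6,0,255).astype(np.uint8),(400,300),interpolation=cv2.INTER_CUBIC))
cv2.imwrite("pics/crops0.png",np.vstack([np.hstack(cr[:2]),np.hstack(cr[2:])]))
for n in ("top","scene"):
    z=np.load(f"{n}0.npz"); im,d=z["im"],z["d"]; c=r.get_calibration(n)
    v,u=np.mgrid[0:400,0:640]; W=world(c,u.astype(float),v.astype(float),d)
    hsv=cv2.cvtColor(im,cv2.COLOR_BGR2HSV); ok=d>0
    blue=ok&(hsv[...,0]>100)&(hsv[...,0]<130)&(hsv[...,1]>130)&(hsv[...,2]>50)
    near=(np.hypot(W[...,0]-.58,W[...,1]-.07)<.2)
    m=blue&near&(abs(W[...,2]-.06)<.008)
    p=W[m]; print(n,"holder top",p.shape,p.mean(0).round(4)); 
    rect=cv2.minAreaRect((p[:,:2]*1000).astype(np.float32)); print(rect)
    hp=np.array(p.mean(0))
    g=ok&(np.hypot(W[...,0]-hp[0],W[...,1]-hp[1])<.1)&(W[...,2]>.135)&(W[...,2]<.19)
    p=W[g]; print("grip",p.shape,p.mean(0).round(4),p[:,2].max(),cv2.minAreaRect((p[:,:2]*1000).astype(np.float32)))
    gr=g&((hsv[...,0]<10)|(hsv[...,0]>170))&(hsv[...,1]>120)&(hsv[...,2]>50)
    print("red",W[gr].shape,W[gr].mean(0).round(4))
    # valve: hub top
    hv=plane(c,*((411,256) if n=="top" else (252,168)),.085)
    a=ok&(np.hypot(W[...,0]-hv[0],W[...,1]-hv[1])<.05)&(abs(W[...,2]-.085)<.007)
    p=W[a];print("hub",hv.round(3),p.shape,p.mean(0).round(4),cv2.minEnclosingCircle((p[:,:2]*1000).astype(np.float32)))
    a=ok&(np.hypot(W[...,0]-hv[0],W[...,1]-hv[1])<.13)&(abs(W[...,2]-.045)<.006)&(hsv[...,2]<60)
    p=W[a];print("block",p.shape,cv2.minAreaRect((p[:,:2]*1000).astype(np.float32)))
    yl=ok&(np.hypot(W[...,0]-hv[0],W[...,1]-hv[1])<.06)&(hsv[...,0]>18)&(hsv[...,0]<35)&(hsv[...,1]>120)&(hsv[...,2]>60)
    print("yellow",W[yl].round(3)[:12],yl.sum(),np.argwhere(yl)[:12].tolist())
E
```

```text
top holder top (879, 3) [0.5445 0.143  0.0591]
((546.7825927734375, 141.61158752441406), (149.00160217285156, 74.67877197265625), 85.04121398925781)
grip (148, 3) [0.5425 0.1054 0.1709] 0.17859911488356528 ((543.6122436523438, 106.59257507324219), (16.84423828125, 55.42750930786133), 64.6650390625)
red (23, 3) [0.5626 0.0959 0.174 ]
hub [ 0.469 -0.256  0.085] (180, 3) [ 0.4707 -0.2562  0.0841] ((472.9183654785156, -256.9309997558594), 24.788063049316406)
block (1256, 3) ((472.732421875, -256.2752380371094), (129.54278564453125, 109.71357727050781), 7.532363414764404)
yellow [[ 0.496 -0.248  0.084]
 [ 0.496 -0.251  0.083]
 [ 0.496 -0.254  0.083]
 [ 0.492 -0.247  0.091]
 [ 0.492 -0.25   0.088]
 [ 0.492 -0.253  0.086]
 [ 0.497 -0.264  0.045]
 [ 0.493 -0.268  0.085]
 [ 0.49  -0.248  0.084]
 [ 0.49  -0.25   0.085]
 [ 0.49  -0.254  0.084]
 [ 0.49  -0.265  0.086]] 28 [[247, 408], [247, 409], [247, 410], [248, 408], [248, 409], [248, 410], [248, 411], [248, 415], [249, 408], [249, 409], [249, 410], [249, 414]]
scene holder top (661, 3) [0.5542 0.1454 0.0599]
((550.18359375, 144.3734741210937
[... 244 characters left out ...]
0993 0.1753]
hub [ 0.478 -0.246  0.085] (124, 3) [ 0.4739 -0.2539  0.0839] ((473.1396789550781, -254.75717163085938), 26.678918838500977)
block (698, 3) ((474.73101806640625, -254.3944549560547), (132.36007690429688, 109.90655517578125), 7.889471530914307)
yellow [[ 0.483 -0.265  0.087]
 [ 0.487 -0.271  0.085]
 [ 0.487 -0.268  0.084]
 [ 0.483 -0.266  0.08 ]
 [ 0.487 -0.25   0.088]
 [ 0.49  -0.271  0.082]
 [ 0.492 -0.266  0.086]
 [ 0.492 -0.262  0.087]
 [ 0.489 -0.254  0.085]
 [ 0.487 -0.251  0.083]
 [ 0.487 -0.247  0.085]
 [ 0.493 -0.27   0.081]] 23 [[168, 246], [169, 244], [169, 245], [169, 246], [169, 250], [170, 244], [170, 245], [170, 246], [170, 249], [170, 250], [170, 251], [171, 244]]
```

View pics/crops0.png

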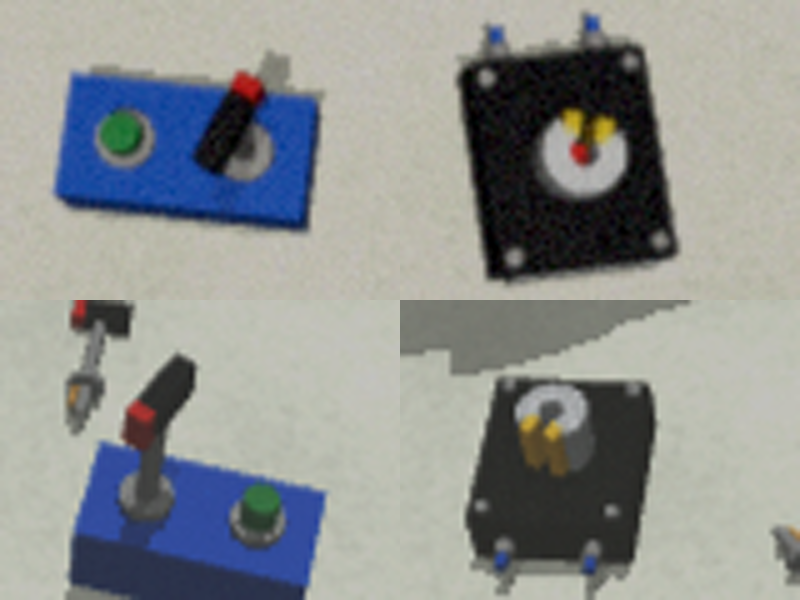

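Crops show the grip with its red end to the upper right, and the hub with its keyway between the two yellow cheeks pointing roughly +x. Both views agree: grip at (545, 107) mm with yaw about -0.447, and hub at (473.5, -255.5). Heights and sizes match the ones given. I'm moving above the grip now.

Request:
step_arm:
  series:
    - [15.4,34.25,0,0,0,-0.0418,0]
    - [15.4,34.25,0,0,0,-0.0418,0]
    - [15.4,34.25,0,0,0,-0.0418,0]
    - [15.4,34.25,0,0,0,-0.0418,0]
    - [15.4,34.25,0,0,0,-0.0418,0]
    - [15.4,34.25,0,0,0,-0.0418,0]
    - [15.4,34.25,0,0,0,-0.0418,0]
    - [15.4,34.25,0,0,0,-0.0418,0]
    - [15.4,34.25,0,0,0,-0.0418,0]
    - [15.4,34.25,0,0,0,-0.0418,0]
    - [15.4,34.25,0,0,0,-0.0418,0]
    - [15.4,34.25,0,0,0,-0.0418,0]
    - [15.4,34.25,0,0,0,-0.0418,0]
    - [15.4,34.25,0,0,0,-0.0418,0]
    - [15.4,34.25,0,0,0,-0.0418,0]
    - [15.4,34.25,0,0,0,-0.0418,0]
    - [15.4,34.25,0,0,0,-0.0418,0]
    - [15.4,34.25,0,0,0,-0.0418,0]
    - [15.4,34.25,0,0,0,-0.0418,0]
    - [15.4,34.25,0,0,0,-0.0418,0]
  force: 50

```text
clock: 2.1
tool_pos: [0.5451, 0.1082, 0.2385]
eef_rot: [0.975, -0.222, -0.0, 0.0]
contact_force: [0.2, 0.5, -0.6]
opening: 0.997
finger_force: 0.0
```

```bash
python3 - <<'E'
from h import *
s=r.get_state(); print({k:np.round(s[k],4).tolist() for k in("clock","q","tool_pos","eef_rot","contact_force")})
x,y=s["eef_rot"][:2]; print("tool x yaw",2*np.arctan2(y,x))
# keyway angle: cheeks' tops, rays onto z=.085
for n in("top","scene"):
    im=np.load(f"{n}0.npz")["im"]; c=r.get_calibration(n)
    b=cv2.resize(im,None,fx=4,fy=4,interpolation=cv2.INTER_CUBIC); hsv=cv2.cvtColor(b,cv2.COLOR_BGR2HSV)
    m=cv2.inRange(hsv,(17,130,90 if n=="scene" else 60),(36,255,255))
    k,l,st,ce=cv2.connectedComponentsWithStats(m)
    for i in range(1,k):
        if st[i,4]<30: continue
        p=plane(c,(ce[i][0]-1.5)/4,(ce[i][1]-1.5)/4,.085)
        if np.hypot(p[0]-.4735,p[1]+.2555)<.05: print(n,st[i],p.round(4),np.arctan2(p[1]+.2555,p[0]-.4735).round(3))
E
```

```text
{'clock': 2.1, 'q': [-0.3695, 0.6005, 0.1498, 1.7882, -0.1222, 0.7627, -2.1764], 'tool_pos': [0.5451, 0.1082, 0.2385], 'eef_rot': [0.9749, -0.2224, -0.0003, 0.0002], 'contact_force': [0.2473, 0.5221, -0.5923]}
tool x yaw -0.44862333821212813
top [1630  988   16   21  226] [ 0.4907 -0.2514  0.085 ] 0.236
top [1654  994   19   20  273] [ 0.4861 -0.2682  0.085 ] -0.791
scene [977 673  13  12 101] [ 0.488  -0.2663  0.085 ] -0.642
scene [996 678  12  14 100] [ 0.4916 -0.2493  0.085 ] 0.332
```

Request:
step_arm:
  series:
    - [0,-0.8,-20,0,0,0,0]
    - [0,0,-20,0,0,0,0]
    - [0,0,-20,0,0,0,0]
    - [0,0,-20,0,0,0,0]
    - [0,0,-16,0,0,0,0]
    - [0,0,0,0,0,0,0]
    - [0,0,0,0,0,0,1]
    - [0,0,0,0,0,0,1]
    - [0,0,0,0,0,0,1]
    - [0,0,0,0,0,0,1]
    - [0,0,0,0,0,0,1]
    - [0,0,0,0,0,0,1]
    - [0,0,0,0,0,0,1]
    - [0,0,0,0,0,0,1]
    - [0,0,0,0,0,0,1]
    - [0,0,0,0,0,0,1]
  force: 50

```text
clock: 3.7
tool_pos: [0.545, 0.1059, 0.1427]
eef_rot: [0.975, -0.222, -0.0, 0.0]
contact_force: [-0.3, -0.0, -0.6]
opening: 0.177
finger_force: 50.0
```

Request:
step_arm:
  series:
    - [0,0,15,0,0,0,1]
    - [0,0,20,0,0,0,1]
    - [0,0,25,0,0,0,1]
    - [0,0,25,0,0,0,1]
    - [0,0,15,0,0,0,1]
    - [-3,-15,0,0,0,0.02,1]
    - [-6,-30,0,0,0,0.02,1]
    - [-6,-30,0,0,0,0.02,1]
    - [-6,-30,0,0,0,0.02,1]
    - [-6,-30,0,0,0,0.02,1]
    - [-6,-30,0,0,0,0.02,1]
    - [-6,-30,0,0,0,0.02,1]
    - [-6,-30,0,0,0,0.02,1]
    - [-6,-30,0,0,0,0.02,1]
    - [-6,-30,0,0,0,0.02,1]
    - [-6,-30,0,0,0,0.02,1]
    - [-5,-30,0,0,0,0,1]
    - [-3.5,-16,0,0,0,0,1]
    - [0,0,0,0,0,0,1]
    - [0,0,0,0,0,0,1]

```text
clock: 5.7
tool_pos: [0.4733, -0.2543, 0.2424]
eef_rot: [0.994, -0.113, -0.0, -0.001]
contact_force: [-0.3, -0.2, -1.9]
opening: 0.179
finger_force: 50.0
```

```bash
python3 - <<'E'
from h import *
s=r.get_state(); print({k:np.round(s[k],4).tolist() for k in("clock","q","tool_pos","eef_rot","contact_force","moment","opening")})
cr=[]
for n,b in (("top",(360,210,100,75)),("scene",(215,125,80,60))):
    im,d,c=snap(n); np.savez(f"{n}1.npz",im=im,d=d); x,y,w,h=b
    cr.append(cv2.resize(np.clip(im[y:y+h,x:x+w]*2.0,0,255).astype(np.uint8),(400,300),interpolation=cv2.INTER_CUBIC))
cv2.imwrite("pics/crops1.png",np.hstack(cr))
E
```

```text
{'clock': 5.7, 'q': [0.3872, 0.567, 0.0329, 1.8329, -0.0273, 0.7432, -1.3629], 'tool_pos': [0.4733, -0.2543, 0.2424], 'eef_rot': [0.9936, -0.1133, -0.0004, -0.0005], 'contact_force': [-0.304, -0.1779, -1.9261], 'moment': [0.1051, 0.017, -0.0026], 'opening': 0.1788}
```

View pics/crops1.png

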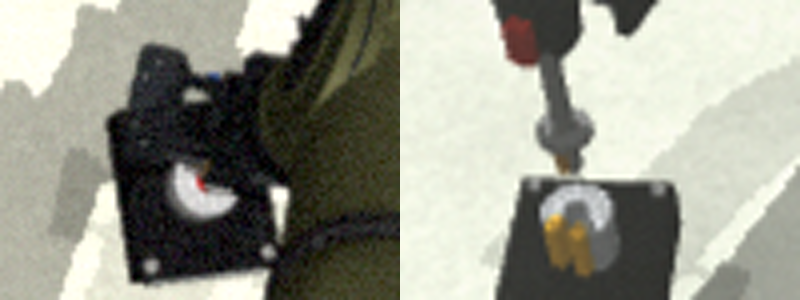

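Right crop: the spindle is held, upright, with its collar at about (565,133) and its key facing the cheeks at (565,245). I'll measure the collar and stem axis against the hub.

```bash
python3 - <<'E'
from h import *
z=np.load("scene1.npz");im,d=z["im"],z["d"];c=r.get_calibration("scene")
v,u=np.mgrid[0:400,0:640];W=world(c,u.astype(float),v.astype(float),d)
P=np.array(c["pose"])[:3,3]
g=(d>0)&(np.hypot(W[...,0]-.473,W[...,1]+.255)<.04)
for lo,hi in((.12,.158),(.158,.172),(.172,.2),(.2,.225)):
    m=g&(W[...,2]>lo)&(W[...,2]<hi)
    print(lo,hi,m.sum(),W[m].mean(0).round(4),W[m].min(0).round(3),W[m].max(0).round(3))
# per row ray centre on the vertical plane through y-ish: horizontal centre of object
for row in range(135,162):
    m=np.where(g[row]&(W[row,:,2]>.12)&(W[row,:,2]<.225))[0]
    if len(m): print(row,m.min(),m.max(),W[row,m].mean(0).round(4))
# hub + collar via scene only
m=(d>0)&(np.hypot(W[...,0]-.473,W[...,1]+.255)<.035)&(abs(W[...,2]-.085)<.006)
h=W[m]; print("hub",cv2.minEnclosingCircle((h[:,:2]*1000).astype(np.float32)),m.sum())
E
```

```text
0.12 0.158 19 [ 0.4809 -0.2498  0.1409] [ 0.474 -0.257  0.131] [ 0.486 -0.244  0.151]
0.158 0.172 72 [ 0.4794 -0.249   0.1668] [ 0.458 -0.27   0.16 ] [ 0.493 -0.233  0.171]
0.172 0.2 30 [ 0.4783 -0.2488  0.1856] [ 0.472 -0.257  0.172] [ 0.483 -0.243  0.198]
0.2 0.225 26 [ 0.4788 -0.2493  0.2119] [ 0.473 -0.257  0.201] [ 0.484 -0.244  0.224]
138 246 246 [ 0.4771 -0.2454  0.2238]
139 243 247 [ 0.4776 -0.2491  0.2193]
140 243 247 [ 0.4785 -0.2493  0.216 ]
141 243 247 [ 0.4785 -0.2501  0.2115]
142 244 247 [ 0.4789 -0.249   0.2077]
143 244 248 [ 0.4779 -0.2485  0.2025]
144 244 248 [ 0.4789 -0.2487  0.1991]
145 244 248 [ 0.478  -0.2499  0.1935]
146 245 249 [ 0.475  -0.2487  0.1862]
147 244 251 [ 0.47   -0.2501  0.1763]
148 243 252 [ 0.4731 -0.2494  0.1751]
149 242 252 [ 0.4737 -0.2515  0.1707]
150 242 253 [ 0.4764 -0.2492  0.1695]
151 242 253 [ 0.4792 -0.2486  0.1679]
152 242 252 [ 0.4828 -0.2494  0.1669]
153 243 252 [ 0.4874 -0.2462  0.1678]
154 243 251 [ 0.4885 -0.2481  0.1639]
155 245 250 [ 0.4881 -0.2473  0.1591]
156 246 250 [ 0.4814 -0.2496  0.1467]
157 246 251 [ 0.4799 -0.2493  0.1404]
158 246 250 [ 0.4819 -0.2509  0.1375]
159 247 249 [ 0.4829 -0.2512  0.1336]
hub ((473.9462890625, -254.6907501220703), 25.985496520996094) 120
```

Request:
step_arm:
  series:
    - [0,-2.5,-10,0,0,0,1]
    - [0,0,-14,0,0,0,1]
    - [0,0,-8,0,0,0,1]
    - [0,0,-4,0,0,0,1]
    - [0,0,-2,0,0,0,1]
    - [0,0,-2,0,0,0,1]
    - [0,0,-2,0,0,0,1]
    - [0,0,-2,0,0,0,1]
    - [0,0,-2,0,0,0,1]
    - [0,0,0,0,0,0,1]
    - [0,0,0,0,0,0,1]

```text
clock: 6.9
tool_pos: [0.4735, -0.2577, 0.1967]
eef_rot: [0.994, -0.113, 0.0, 0.0]
contact_force: [1.0, -0.8, -1.2]
opening: 0.178
finger_force: 50.0
```

The nose has entered the bore with almost no side force. Next I'm lowering the key to the hub top.

Request:
step_arm:
  series:
    - [0,0,-2,0,0,0,1]
    - [0,0,-2,0,0,0,1]
    - [0,0,-1.5,0,0,0,1]
    - [0,0,-1.5,0,0,0,1]
    - [0,0,-1,0,0,0,1]
    - [0,0,0,0,0,0,1]
    - [0,0,0,0,0,0,1]

```text
clock: 7.6
tool_pos: [0.4735, -0.2577, 0.1888]
eef_rot: [0.994, -0.113, 0.0, 0.0]
contact_force: [-0.2, -0.3, -1.9]
opening: 0.173
finger_force: 50.0
```

Request:
step_arm:
  series:
    - [0,0,-1.5,0,0,0,1]
    - [0,0,-1.5,0,0,0,1]
    - [0,0,-1.5,0,0,0,1]
    - [0,0,-1.5,0,0,0,1]
    - [0,0,0,0,0,0,1]

```text
clock: 8.1
tool_pos: [0.4733, -0.2576, 0.1825]
eef_rot: [0.994, -0.113, -0.0, -0.0]
contact_force: [-0.2, 0.1, -1.0]
opening: 0.176
finger_force: 50.0
```

The key has dropped in. Pressing on down to the plunger and the collar seat.

Request:
step_arm:
  series:
    - [0,0,-2,0,0,0,1]
    - [0,0,-2,0,0,0,1]
    - [0,0,-2,0,0,0,1]
    - [0,0,-2,0,0,0,1]
    - [0,0,-1,0,0,0,1]
    - [0,0,-1,0,0,0,1]
    - [0,0,-1,0,0,0,1]
    - [0,0,0,0,0,0,1]
    - [0,0,0,0,0,0,1]
  force: 60

```text
clock: 9.0
tool_pos: [0.4736, -0.2578, 0.172]
eef_rot: [0.994, -0.113, 0.0, 0.0]
contact_force: [-1.2, 0.5, 2.2]
opening: 0.172
finger_force: 60.0
```

Request:
step_arm:
  series:
    - [0,0,-1,0,0,0,1]
    - [0,0,-1,0,0,0,1]
    - [0,0,-1,0,0,0,1]
    - [0,0,-1,0,0,0,1]
    - [0,0,-0.5,0,0,0,1]
    - [0,0,-0.5,0,0,0,1]
    - [0,0,0,0,0,0,1]
    - [0,0,0,0,0,0,1]

```text
clock: 9.8
tool_pos: [0.4738, -0.2578, 0.1677]
eef_rot: [0.994, -0.113, 0.001, 0.0]
contact_force: [-1.7, 1.4, 11.3]
opening: 0.175
finger_force: 60.0
```

Request:
step_arm:
  series:
    - [0,0,-0.5,0,0,0,1]
    - [0,0,-0.5,0,0,0,1]
    - [0,0,0,0,0,0,1]
    - [0,0,0,0,0,0,1]

```text
clock: 10.2
tool_pos: [0.474, -0.2578, 0.1676]
eef_rot: [0.994, -0.113, 0.001, 0.0]
contact_force: [-2.6, 3.0, 19.5]
opening: 0.18
finger_force: 60.0
```

```bash
python3 - <<'E'
from h import *
im,d,c=snap("scene"); cv2.imwrite("pics/s2.png",cv2.resize(np.clip(im[120:210,200:320]*2.0,0,255).astype(np.uint8),(800,600),interpolation=cv2.INTER_CUBIC))
s=r.get_state(); print({k:np.round(s[k],4).tolist() for k in("clock","tool_pos","eef_rot","contact_force","moment")})
E
```

```text
{'clock': 10.25, 'tool_pos': [0.474, -0.2578, 0.1676], 'eef_rot': [0.9935, -0.1135, 0.001, 0.0003], 'contact_force': [-3.4842, 1.8556, 19.4637], 'moment': [0.5772, 0.8097, -0.0214]}
```

View pics/s2.png

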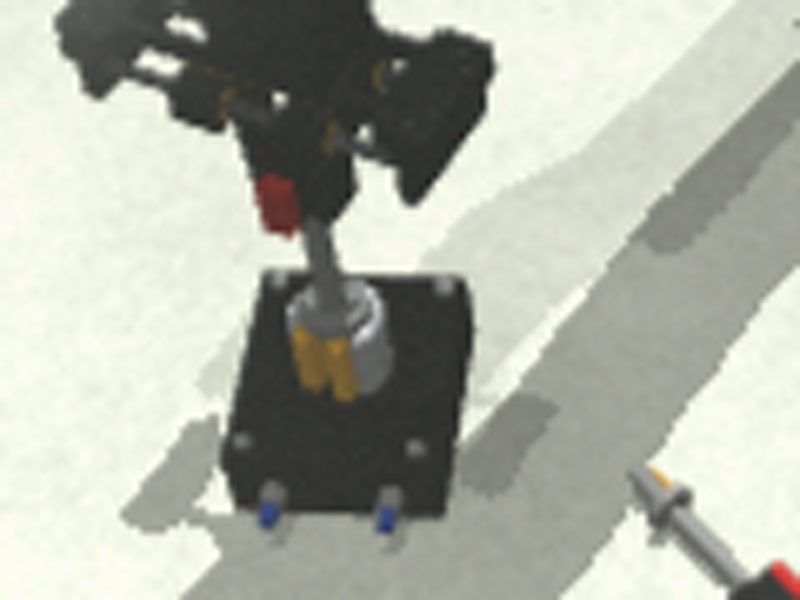

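The picture shows the collar flat on the hub at (335,315), with the key between the yellow cheeks. The tool went down 75 mm, as expected. It has now stopped against a hard seat at about 20 N, more than the spring's 8 N.

```bash
python3 -c "
from plant import r
print(r.finish_job())"
```

```text
the job is handed in; nothing more can be done
None
```

I handed the job in at about 10 s: the spindle's key is in the keyway and its collar is seated on the hub, with the gripper still holding it upright and pressing down at about 20 N.

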